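# Centre the wobbly printed model on its plinth

### The job

The small top-heavy printed model is standing off to one side on its round plywood plinth. With light taps of the fingertips, low against its foot, nudge it across the plinth until its foot stands wholly inside the circle scribed in the middle, then leave it standing there and take the fingers away. Never lift it or press hard on it, do not let it tip over or fall off, and leave the other things on the board alone.

Things in the scene. Friction and masses are not known exactly. Their poses are not given: they have to be found in the camera images.
- maquette: white printed model to centre, 58 mm tall, 56-108 g, top-heavy. Foot: disc 36 mm wide, upright rim 4 to 14 mm up, tapering below to a flat 24 mm sole. Then a thin neck (14 mm) and a bulb head 33 mm wide, widest 42 mm up: an upright finger beside it meets the rim first. Pushed on the rim it slides and stays where left; pushed on the head it tips. Origin: centre of the sole, z up.
- plinth: plain plywood disc, 100 mm in diameter, 45 mm tall, fixed to the board, flat on top, with a thin dark circle of 46 mm inner diameter scribed about the middle of its top. Origin: centre of its underside, z up. At the start the model stands on it 22 to 30 mm off the middle, in any direction.
- plinth_top (a point): the middle of the plinth's flat top, which is also the centre of the scribed circle
- board: the grey plastic board fixed to the bench that all of these stand on, 400 x 460 x 6 mm. Origin: centre of its underside.
- tub: bystander, to be left alone: an open white plastic tub, 72 mm across its rim, 55 mm tall, standing on the board. Origin: centre of its underside.
- spool: bystander, to be left alone: a small filament spool lying flat on the board, 76 mm in diameter, 40 mm tall, black flanges. Origin: centre of its underside.
- cone: bystander, to be left alone: another white printed piece, a plain cone 44 mm in diameter and 62 mm tall, standing on the board, not on the plinth. Origin: centre of its underside.
Not all that is in view belongs to the job. Leave any red or turquoise look-alike of the maquette alone.

How it is judged:
By the outcome, as a careful person would: the job done as asked, in the order asked, and still so for the second after the job is handed in, with the robot touching nothing.
It also fails if it takes over 35 s, if anything falls off the work surface, if the arm or the gripper's body presses on something with over 40 N, if the wrist force passes 120 N, or if a joint passes its speed limit or range.

### The arm

A 6-joint arm with a two-finger parallel gripper is mounted at the origin on the work surface. World frame = base frame: x ahead of the robot, y to its left, z up, the work surface at z = 0. Lengths are in m, angles in rad, forces in N, time in s.
With the tool pointing down it reaches from about 0.3 to 0.875 m from the base axis. Payload 6.4 kg.
Tool frame: the origin (TCP) lies midway between the tips of the shut fingers; the grasp point (between the pads) lies ctrl.grip_depth behind it (ctrl.grip_depth is the distance from the TCP to the grasp point, in m); x points along the fingers, y is the direction in which the jaws open and shut, and the axes are right-handed (so a half turn about x gives the same grasp; the last joint's range is limited). The gripper opens to 85 mm and grips with 20 to 120 N. Pads are 22 mm wide; open, the fingers measure 114 mm over their backs; the gripper's body (76 mm by 85 mm) begins 54 mm behind the grasp point. The pads swing forward as they close: fully open they stand 13 mm farther back than shut.
Start: joints at [0.95, 0.181, 1.607, -0, 1.354, -0.206], TCP at [0.232, 0.526, 0.21] pointing down, gripper open.
Joint ranges: [-2.99, 2.99], [-0.89, 2.07], [0.3, 2.58], [-1.14, 4.28], [0, 2.63], [-3.12, 3.12]. Speed limits (rad/s): [2.57, 2.57, 3.01, 3.14, 3.14, 3.14].

### API

Orientations are given as a unit quaternion [w, x, y, z].
In Python, from bench import ctrl gives the robot as it stands.
- The arm moves only by the tool carry_out, never from a script. Its argument "motion" is one flat list of numbers, 7 for each row, row after row: the turn, a rotation vector about the tool's x, y, z in degrees, then the shift along the tool's x, y, z in m, then the gripper's target within -1 to 1 (shut at 1, half-way at 0, fully open at -1). A call has 1 to 10 rows; each row shifts and turns the pose as measured when the row begins, along the tool's axes as they then stand; what a row does not reach is not made up. A row lasts 1/10 s, in which the tool goes at most 50 mm and 8.59 degrees, less where a joint would pass 70% of its speed; a pose out of reach is approached as far as the arm can. A call with a gripper value outside its range is refused whole. The fingers move at their own pace and stop on an object; the grip force is fixed at half the most. Time passes only in rows, so rows that do not move let the fingers close. It gives the time, the measured TCP pose, the force and the opening at its end, in the units of the state.
- ctrl.get_obs(): the state, without advancing time (a new reading comes with each control period).
- ctrl.camera(name): name is "scene" or "top"; returns the picture (480x640x3 uint8, blue, green, red); there is no depth.
- ctrl.camera_params(name): a dict with "mtx" (3x3 intrinsics, pixels), "pose" (4x4, takes a point from camera to world coordinates). Camera axes: x right, y down, z forward; pixel columns grow to the right and rows downward; lengths in m; the calibration is good to about 2 mm. A picture is of the moment at which its call begins. camera_params takes no time and is no camera call.
- ctrl.hand_in(): hands the job in, once; it reports no verdict.
Trained networks look in the newest picture that a camera, given by its name, has taken for a name from the list of things; names that differ only in an ending like _2 or _b are one class to them, and where a whole thing is asked for, a point or a joint stands for the part that bears it (a point fixed in the world has none). Each returns a list of dicts, best first, with "conf" (0 to 1); they miss things now and then, are a little off and sometimes report something else, mostly with a low value. They report only what shows in the picture. A call takes as long as a camera call. They do not tell look-alikes from the thing itself.
- ctrl.boxes_of(camera, thing): "point" ([x, y, z] in m, in the coordinates of the camera as it stood for that picture, good to about 4 mm: the middle of the surface that is visible of it).
- ctrl.trace(camera, thing): "pixels" (480x640 bool, what is visible of it).
- ctrl.landmark_of(camera, thing): "point" ([x, y, z] in m, in the coordinates of the camera as it stood for that picture, good to about 4 mm: a listed point, or the origin of a listed thing).
The state is a dict: "time_s": time; "q": joint angles; "dq": joint speeds; "joint_efforts": joint torques, N m; "eef_pos": TCP position; "eef_rot": TCP orientation; "wrist_force": force on the tool from outside, world axes, zero at the start; "torque": the same for the moment, N m; "opening": opening from 0.0 (shut) to 1.0 (fully open).
Only numpy, scipy, OpenCV 4.12 (cv2) and the standard library are available. Lean on these libraries where they do the work, as an engineer would, in place of code of your own. Each camera call takes 0.05 s, during which the arm holds its last target. There are 200 camera calls.

## Working session

There is one attempt and no reset: what is moved stays moved. The work goes in short steps, Python scripts to look and compute and a tool call to move; the robot and the scene stay as the last step left them, time stands still between calls to the robot, and variables do not carry over. Pictures are saved under pics/ and viewed, about 8 in all and at most 12, crops included, and the job is handed in when it is done.

Besides the shell and the picture viewer there is one more tool, called after "Call:" as name(argument=value, ...) on one line, values as JSON. carry_out: Moves the arm, as the interface text tells. Its arguments: {"type":"object","properties":{"motion":{"type":"array"}},"required":["motion"]}

```bash
mkdir -p pics; cat > h.py <<'E'
import numpy as np, cv2
from bench import ctrl
def toW(cam,p):
    T=np.array(ctrl.camera_params(cam)["pose"]); return (T@np.r_[p,1])[:3]
def proj(cam,P):
    c=ctrl.camera_params(cam); p=np.linalg.inv(np.array(c["pose"]))@np.r_[P,1]; u=np.array(c["mtx"])@p[:3]; return u[:2]/u[2]
def onplane(cam,uv,z):
    c=ctrl.camera_params(cam); T=np.array(c["pose"]); d=T[:3,:3]@np.linalg.inv(np.array(c["mtx"]))@np.r_[uv,1]
    return T[:3,3]+d*(z-T[2,3])/d[2]
E
python3 - <<'E'
from h import *
np.set_printoptions(precision=4,suppress=True)
for c in ("scene","top"):
    im=ctrl.camera(c); cv2.imwrite(f"pics/{c}0.png",im)
    print(c,np.array(ctrl.camera_params(c)["pose"])[:3,3])
    for t in ("maquette","plinth_top","plinth","board","tub","spool","cone"):
        print(t,[(round(d["conf"],2),toW(c,d["point"]),proj(c,toW(c,d["point"])).round()) for d in ctrl.landmark_of(c,t)[:3]])
o=ctrl.get_obs();print(o["time_s"],o["eef_pos"],o["eef_rot"],o["opening"],ctrl.grip_depth)
E
```

```text
scene [ 0.87   -0.3254  0.7507]
maquette [(0.92, array([ 0.5556,  0.3179, -0.0001]), array([340., 140.])), (0.89, array([0.5746, 0.0345, 0.0541]), array([270., 237.])), (0.75, array([ 0.8496,  0.0263, -0.0026]), array([424., 331.]))]
plinth_top [(0.93, array([0.5721, 0.0087, 0.0508]), array([261., 250.]))]
plinth [(0.75, array([0.5713, 0.0085, 0.0093]), array([263., 263.]))]
board [(0.85, array([ 0.5838, -0.0154, -0.0004]), array([262., 280.]))]
tub [(0.83, array([0.4891, 0.1589, 0.0032]), array([268., 184.]))]
spool [(0.87, array([ 0.697 , -0.1565,  0.0029]), array([278., 388.]))]
cone [(0.88, array([0.7243, 0.1263, 0.0062]), array([378., 247.])), (0.62, array([0.4933, 0.1551, 0.0026]), array([269., 186.]))]
top [0.5654 0.0265 1.1303]
maquette [(0.89, array([0.6665, 0.2927, 0.0007]), array([194., 236.])), (0.86, array([ 0.5599,  0.3185, -0.0003]), array([179., 291.])), (0.65, array([0.575 , 0.0312, 0.0519]), array([328., 283.]))]
plinth_top [(0.57, array([0.5774, 0.0129, 0.0485]), array([338., 282.]))]
plinth [(0.72, array([0.5749, 0.0148, 0.0089]), array([336., 284.]))]
board [(0.61, array([ 0.5862, -0.0139,  0.0002]), array([351., 278.]))]
tub [(0.81, array([0.4928, 0.165 , 0.0108]), array([257., 327.])), (0.35, array([0.5745, 0.0363, 0.0531]), array([325., 284.]))]
spool []
cone [(0.8, array([0.7268, 0.1217, 0.0067]), array([282., 205.]))]
0.8 [0.2317 0.5263 0.2104] [ 0.692   0.1456  0.692  -0.1456] 1.004224075445084 0.0187
```

View pics/scene0.png

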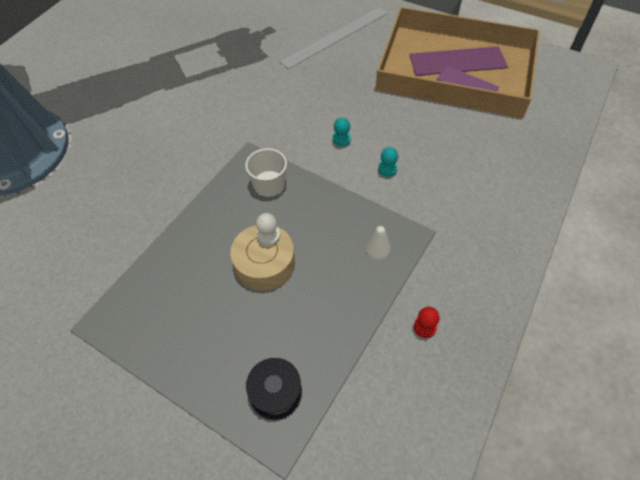

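View pics/top0.png

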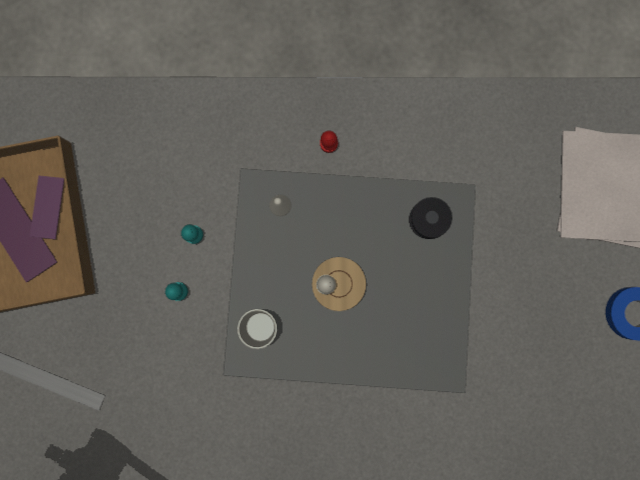

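The scene shows the white model at (267,228) on the plinth, whose top centre is near (261,250). In the top view the model is at (327,284) and the plinth at (338,284), so it sits about 25 mm to +y of the middle. The tub and cone are well clear. I'll refine this now with overlays.

```bash
cat >> h.py <<'E'
def ringpts(cam,c,r,z):
    return np.array([proj(cam,[c[0]+r*np.cos(a),c[1]+r*np.sin(a),z]) for a in np.linspace(0,2*np.pi,60)])
def crop(cam,im,ctr,name,rings,h=50,s=6):
    u=np.round(proj(cam,ctr)).astype(int)-[h,h]
    k=cv2.resize(im[u[1]:u[1]+2*h,u[0]:u[0]+2*h],None,fx=s,fy=s,interpolation=cv2.INTER_CUBIC)
    for c,r,z,col in rings:
        p=((ringpts(cam,c,r,z)-u+.5)*s).astype(int); cv2.polylines(k,[p],True,col,1)
    cv2.imwrite("pics/"+name,k); return k
def head(cam):
    best=None
    for d in ctrl.trace(cam,"maquette"):
        m=d["pixels"]; ys,xs=np.nonzero(m); c=np.array([xs.mean(),ys.mean()])
        W=onplane(cam,c,.085)
        if abs(W[0]-.575)<.06 and abs(W[1]-.015)<.06: best=(m,c,d["conf"]); break
    return best
E
python3 - <<'E'
from h import *
from scipy.optimize import minimize
np.set_printoptions(precision=4,suppress=True)
ks=[]
for c in ("scene","top"):
    im=ctrl.camera(c)
    d=ctrl.trace(c,"plinth")
    hb=head(c)
    if hb is None: print(c,"no head")
    hsv=cv2.cvtColor(im,cv2.COLOR_BGR2HSV)
    hm=hb[0] if hb else np.zeros(im.shape[:2],bool)
    pm=d[0]["pixels"]|hm
    # silhouette fit: plinth = hull of top & bottom circles
    def sil(cx,cy,parts,up=4):
        M=np.zeros((480*up,640*up),np.uint8)
        P=np.vstack([ringpts(c,(cx,cy),r,z) for r,z in parts])
        cv2.fillConvexPoly(M,cv2.convexHull(((P+.5)*up).astype(np.int32)),255); return cv2.resize(M,(640,480),interpolation=cv2.INTER_AREA)/255.
    f=lambda v:np.abs(sil(v[0],v[1],[(.05,.006),(.05,.051)])-pm)[~hm].sum()
    r=minimize(f,[.575,.012],method="Nelder-Mead",options=dict(initial_simplex=[[.575,.012],[.583,.012],[.575,.02]]))
    print(c,"plinth",r.x,r.fun,pm.sum(),d[0]["conf"])
    def g(v):
        S=sil(v[0],v[1],[(.012,.051),(.018,.055),(.018,.065)]);S2=sil(v[0],v[1],[(.0165,.093),(.0143,.085),(.0143,.101),(.008,.107),(.008,.079)])
        return np.abs(np.maximum(S,S2)-hm).sum()
    q=minimize(g,[.575,.035],method="Nelder-Mead",options=dict(initial_simplex=[[.575,.035],[.583,.035],[.575,.043]]))
    print(c,"maq",q.x,q.fun,hm.sum())
    ks.append(crop(c,im,[.575,.012,.06],c+"1.png",[(r.x,.05,.051,(255,0,0)),(r.x,.023,.051,(0,0,255)),(q.x,.018,.06,(0,255,0)),(q.x,.0165,.093,(0,255,0))],h=33,s=12)[:600,:])
cv2.imwrite("pics/both1.png",cv2.resize(np.hstack(ks),(800,int(800*ks[0].shape[0]/(2*ks[0].shape[1])))))
E
```

```text
Traceback (most recent call last):
  File "h.py", line 11, in ringpts
    return np.array([proj(cam,[c[0]+r*np.cos(a),c[1]+r*np.sin(a),z]) for a in np.linspace(0,2*np.pi,60)])
                     ~~~~^^^^^^^^^^^^^^^^^^^^^^^^^^^^^^^^^^^^^^^^^^^
  File "h.py", line 6, in proj
    c=ctrl.camera_params(cam); p=np.linalg.inv(np.array(c["pose"]))@np.r_[P,1]; u=np.array(c["mtx"])@p[:3]; return u[:2]/u[2]
ValueError: time passes only in moves, steps and waits
```

```bash
cat >> h.py <<'E'
from functools import lru_cache
@lru_cache
def _P(cam):
    c=ctrl.camera_params(cam); return np.array(c["mtx"]),np.linalg.inv(np.array(c["pose"]))
def proj(cam,P):
    K,T=_P(cam); u=K@(T@np.r_[P,1])[:3]; return u[:2]/u[2]
from scipy.optimize import minimize
def sil(c,v,parts,up=4):
    M=np.zeros((480*up,640*up),np.uint8)
    P=np.vstack([ringpts(c,v,r,z) for r,z in parts])
    cv2.fillConvexPoly(M,cv2.convexHull(((P+.5)*up).astype(np.int32)),255); return cv2.resize(M,(640,480),interpolation=cv2.INTER_AREA)/255.
def nm(f,x):
    x=np.array(x); return minimize(f,x,method="Nelder-Mead",options=dict(initial_simplex=[x,x+[.008,0],x+[0,.008]],maxfev=60,xatol=2e-4))
def maq(c,x0,hm):
    def g(v):
        S=sil(c,v,[(.012,.051),(.018,.055),(.018,.065)]);S2=sil(c,v,[(.0165,.093),(.0143,.085),(.0143,.101),(.008,.107),(.008,.079)])
        return np.abs(np.maximum(S,S2)-hm).sum()
    return nm(g,x0)
E
python3 - <<'E'
from h import *
np.set_printoptions(precision=4,suppress=True)
ks=[]
for c in ("scene","top"):
    im=ctrl.camera(c)
    d=ctrl.trace(c,"plinth")
    hb=head(c)
    if hb is None: print(c,"no head")
    hm=hb[0] if hb else np.zeros(im.shape[:2],bool)
    pm=d[0]["pixels"]|hm
    r=nm(lambda v:np.abs(sil(c,v,[(.05,.006),(.05,.051)])-pm)[~hm].sum(),[.575,.012])
    print(c,"plinth",r.x,r.fun,pm.sum(),d[0]["conf"])
    q=maq(c,[.575,.035],hm)
    print(c,"maq",q.x,q.fun,hm.sum())
    ks.append(crop(c,im,[.575,.012,.06],c+"1.png",[(r.x,.05,.051,(255,0,0)),(r.x,.023,.051,(0,0,255)),(q.x,.018,.06,(0,255,0)),(q.x,.0165,.093,(0,255,0))],h=38,s=10))
cv2.imwrite("pics/both1.png",cv2.resize(np.hstack(ks),(800,400)))
print(ctrl.get_obs()["time_s"])
E
```

```text
scene plinth [0.5727 0.0084] 113.3607843137255 3670 0.76
scene maq [0.572  0.0324] 44.83529411764707 622
top plinth [0.5753 0.0106] 143.6 2193 0.75
top maq [0.5737 0.0345] 21.16078431372549 296
1.25
```

View pics/both1.png

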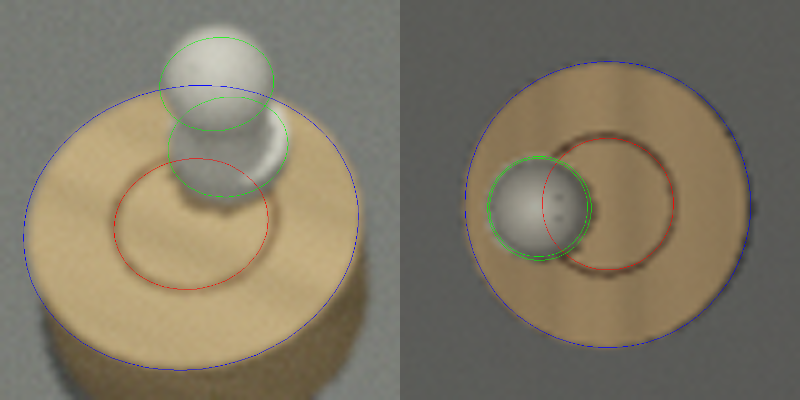

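The fits match the picture: the model is about 24 mm to +y of the middle and 1 mm to −x. I'll push along −y with the flat side of the shut fingers.

```bash
cat >> h.py <<'E'
from scipy.spatial.transform import Rotation as R
def tool(P=None):
    o=ctrl.get_obs(); q=np.array(o["eef_rot"]); r=R.from_quat(q[[1,2,3,0]]).as_matrix()
    print("t",o["time_s"],"tcp",np.round(o["eef_pos"],4),"F",np.round(o["wrist_force"],2),"open",round(o["opening"],3)); print(np.round(r,3))
    if P is not None: print("shift in tool axes",np.round(r.T@(np.array(P)-o["eef_pos"]),4))
    return r
E
python3 - <<'E'
from h import *
r=tool([.574,.085,.13])
for D in ([[0,-1,0],[0,0,0]],):
    for s in (1,-1):
        x=np.array([0,0,-1.]);z=np.array([0,s,0.]);y=np.cross(z,x)
        T=np.c_[x,y,z]; rv=R.from_matrix(r.T@T).as_rotvec(degrees=True); print(s,rv, T.T@(np.array([.574,.085,.13])-ctrl.get_obs()["eef_pos"]))
E
```

```text
t 1.25 tcp [0.2317 0.5263 0.2104] F [-0.13 -0.93 -0.11] open 0.998
[[-0.     0.403  0.915]
 [-0.     0.915 -0.403]
 [-1.    -0.    -0.   ]]
shift in tool axes [ 0.0804 -0.2659  0.4911]
1 [-1.13765416e+02 -2.46516430e-03  6.29644230e-04] [ 0.08037614 -0.34227656 -0.44125485]
-1 [6.62345842e+01 5.61963096e-04 2.20018114e-03] [0.08037614 0.34227656 0.44125485]
```

Call:
carry_out(motion=[8.4, 0, 0, 0, 0, 0, 1, 8.4, 0, 0, 0, 0, 0, 1, 8.4, 0, 0, 0, 0, 0, 1, 8.4, 0, 0, 0, 0, 0, 1, 8.4, 0, 0, 0, 0, 0, 1, 8.4, 0, 0, 0, 0, 0, 1, 8.4, 0, 0, 0, 0, 0, 1, 8.4, 0, 0, 0, 0, 0, 1, 0, 0, 0, 0, 0, 0, 1])

```text
time_s: 2.15
eef_pos: [0.2317, 0.5263, 0.2104]
eef_rot: [-0.488, -0.512, -0.488, 0.512]
wrist_force: [0.6, -0.4, -0.2]
opening: 0.003
```

```bash
python3 -c "
from h import *
r=tool([.574,.085,.13]);T=np.c_[[0,0,-1.],[1.,0,0],[0,-1.,0]];print(R.from_matrix(r.T@T).as_rotvec(degrees=True))"
```

```text
t 2.15 tcp [0.2317 0.5263 0.2104] F [ 0.57 -0.39 -0.18] open 0.003
[[-0.     0.999 -0.047]
 [ 0.    -0.047 -0.999]
 [-1.    -0.    -0.   ]]
shift in tool axes [0.0804 0.3625 0.4248]
[-2.67856418e+00 -5.53437640e-04  1.19757733e-03]
```

Call:
carry_out(motion=[-2.7, 0, 0, 0, 0, 0, 1, 0, 0, 0, 0, 0.03, 0.035, 1, 0, 0, 0, 0, 0.03, 0.035, 1, 0, 0, 0, 0, 0.03, 0.035, 1, 0, 0, 0, 0, 0.03, 0.035, 1, 0, 0, 0, 0, 0.03, 0.035, 1, 0, 0, 0, 0, 0.03, 0.035, 1, 0, 0, 0, 0, 0.03, 0.035, 1, 0, 0, 0, 0, 0.03, 0.035, 1, 0, 0, 0, 0, 0.03, 0.035, 1])

```text
time_s: 3.15
eef_pos: [0.5163, 0.2129, 0.2114]
eef_rot: [0.515, 0.487, 0.515, -0.483]
wrist_force: [0.8, 0.9, 0.3]
opening: 0.002
```

```bash
python3 -c "
from h import *
r=tool([.574,.085,.13]);T=np.c_[[0,0,-1.],[1.,0,0],[0,-1.,0]];print(R.from_matrix(r.T@T).as_rotvec(degrees=True))"
```

```text
t 3.15 tcp [0.5163 0.2129 0.2114] F [0.84 0.88 0.34] open 0.002
[[ 0.003  0.998  0.06 ]
 [ 0.004  0.06  -0.998]
 [-1.     0.003 -0.004]]
shift in tool axes [0.0811 0.0497 0.1314]
[ 3.41557468 -0.22147729 -0.18335241]
```

Call:
carry_out(motion=[3.4, -0.2, -0.2, 0, 0.012, 0.03, 1, 0, 0, 0, 0.01, 0.012, 0.03, 1, 0, 0, 0, 0.02, 0.012, 0.03, 1, 0, 0, 0, 0.02, 0.01, 0.02, 1, 0, 0, 0, 0.02, 0, 0.01, 1, 0, 0, 0, 0, 0, 0, 1])

```text
time_s: 3.75
eef_pos: [0.5721, 0.0823, 0.1408]
eef_rot: [0.505, 0.497, 0.502, -0.495]
wrist_force: [0.4, 0.5, -1.4]
opening: 0.002
```

```bash
python3 -c "
from h import *
r=tool([.574,.075,.060]);T=np.c_[[0,0,-1.],[1.,0,0],[0,-1.,0]];print(R.from_matrix(r.T@T).as_rotvec(degrees=True))"
```

```text
t 3.75 tcp [0.5721 0.0823 0.1408] F [ 0.35  0.49 -1.39] open 0.002
[[ 0.005  1.     0.016]
 [-0.001  0.016 -1.   ]
 [-1.     0.005  0.001]]
shift in tool axes [0.0808 0.0014 0.0072]
[ 0.90264319  0.03389913 -0.30675354]
```

Call:
carry_out(motion=[0.9, 0, -0.3, 0.02, 0, 0, 1, 0, 0, 0, 0.02, 0, 0, 1, 0, 0, 0, 0.02, 0, 0, 1, 0, 0, 0, 0.015, 0, 0, 1, 0, 0, 0, 0.006, 0, 0, 1, 0, 0, 0, 0, 0, 0, 1])

```text
time_s: 4.35
eef_pos: [0.5757, 0.0851, 0.063]
eef_rot: [0.505, 0.498, 0.502, -0.495]
wrist_force: [-0.8, 0.0, 0.1]
opening: 0.001
```

```bash
cat > look.py <<'E'
from h import *
import sys
tag=sys.argv[1]; ks=[]; np.set_printoptions(precision=4,suppress=True)
r=tool(); T=np.c_[[0,0,-1.],[1.,0,0],[0,-1.,0]];print(R.from_matrix(r.T@T).as_rotvec(degrees=True))
PL=dict(scene=[.5727,.0084],top=[.5753,.0106])
for c in ("scene","top"):
    im=ctrl.camera(c); hb=head(c); rings=[(PL[c],.023,.051,(0,0,255))]
    if hb:
        W=onplane(c,hb[1],.085); q=maq(c,W[:2],hb[0]); print(c,"offset mm",(q.x-PL[c])*1e3,q.fun,hb[0].sum()); rings.append((q.x,.018,.06,(0,255,0)))
    else: print(c,"not seen")
    ks.append(crop(c,im,[.575,.012,.06],c+tag+".png",rings,h=38,s=10))
cv2.imwrite(f"pics/both{tag}.png",cv2.resize(np.hstack(ks),(800,400)))
E
python3 look.py 2
```

```text
t 4.35 tcp [0.5757 0.0851 0.063 ] F [-0.77  0.01  0.1 ] open 0.001
[[ 0.007  1.     0.015]
 [ 0.     0.015 -1.   ]
 [-1.     0.007 -0.   ]]
[ 0.832  -0.0073 -0.4124]
scene offset mm [-0.8057 24.2508] 30.035294117647062 641
top not seen
```

View pics/both2.png

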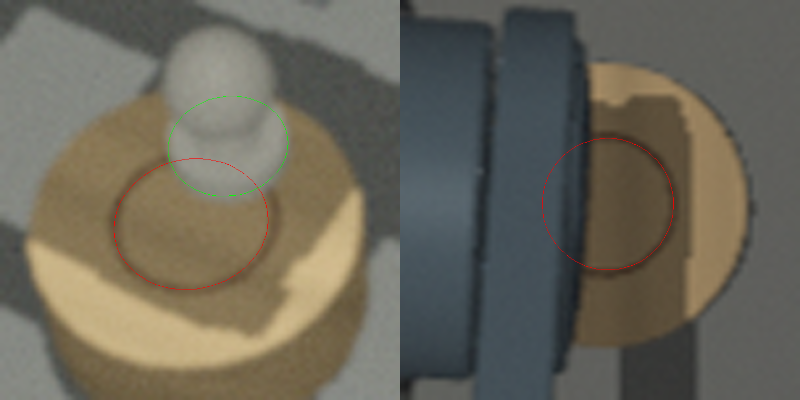

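The fingers are down behind the model at +y and the model hasn't moved: the scene view fits, while the hand blocks the top view. I'll lower a little and close in slowly.

Call:
carry_out(motion=[0.8, 0, -0.4, 0.005, 0, 0.005, 1, 0, 0, 0, 0, 0, 0.005, 1, 0, 0, 0, 0, 0, 0.005, 1, 0, 0, 0, 0, 0, 0.003, 1, 0, 0, 0, 0, 0, 0.003, 1, 0, 0, 0, 0, 0, 0.003, 1, 0, 0, 0, 0, 0, 0.003, 1, 0, 0, 0, 0, 0, 0, 1])

```text
time_s: 5.35
eef_pos: [0.5785, 0.0545, 0.0611]
eef_rot: [0.501, 0.502, 0.498, -0.499]
wrist_force: [-0.5, -0.4, -0.1]
opening: 0.003
```

```bash
python3 look.py 3
```

```text
t 5.35 tcp [0.5785 0.0545 0.0611] F [-0.52 -0.44 -0.08] open 0.003
[[ 0.006  1.    -0.003]
 [-0.    -0.003 -1.   ]
 [-1.     0.006  0.   ]]
[-0.1435  0.0244 -0.3376]
scene offset mm [-1.8415 21.6503] 114.44313725490196 626
top not seen
```

View pics/both3.png

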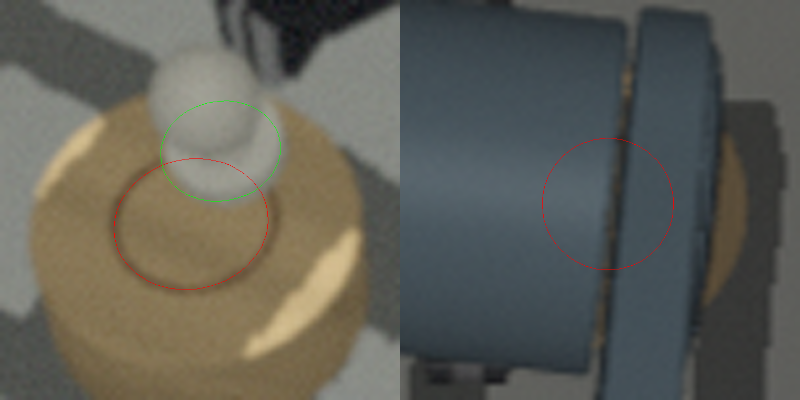

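The model is leaning: its head moved about 7 mm but its foot only 1–2 mm, so a wider part of the finger is touching the head. I'll back off very gently to let it settle upright.

Call:
carry_out(motion=[0, 0, 0, 0, 0, -0.0008, 1, 0, 0, 0, 0, 0, -0.0008, 1, 0, 0, 0, 0, 0, -0.001, 1, 0, 0, 0, 0, 0, -0.001, 1, 0, 0, 0, 0, 0, -0.001, 1, 0, 0, 0, 0, 0, -0.001, 1, 0, 0, 0, 0, 0, -0.001, 1, 0, 0, 0, 0, 0, -0.001, 1, 0, 0, 0, 0, 0, -0.001, 1, 0, 0, 0, 0, 0, -0.001, 1])

```text
time_s: 6.55
eef_pos: [0.5783, 0.0661, 0.061]
eef_rot: [0.501, 0.502, 0.498, -0.499]
wrist_force: [0.4, -0.1, 0.5]
opening: 0.001
```

```bash
python3 look.py 4
```

```text
t 6.55 tcp [0.5783 0.0661 0.061 ] F [ 0.43 -0.05  0.53] open 0.001
[[ 0.006  1.    -0.001]
 [-0.    -0.001 -1.   ]
 [-1.     0.006  0.   ]]
[-0.0614  0.014  -0.3197]
scene offset mm [-1.0431 23.7532] 78.82745098039217 582
top not seen
```

View pics/both4.png

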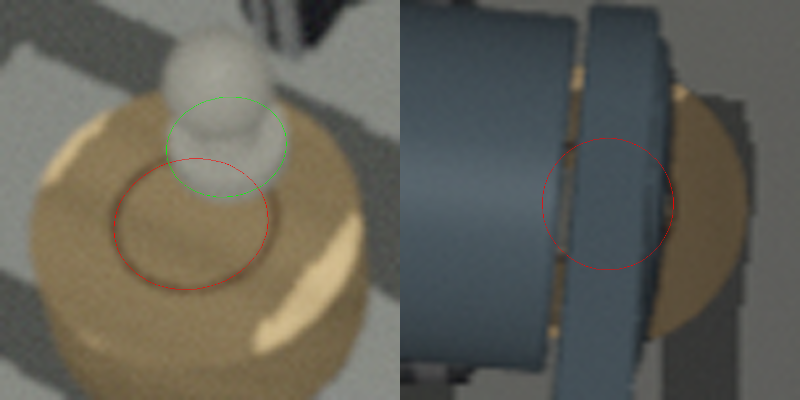

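The model is upright again at about its first place, with offset (−1, 23.8) mm. I'll retreat and tilt the tool 15° so the fingertip leads and the upper finger clears the head.

Call:
carry_out(motion=[0, 0, 0, 0, 0, -0.004, 1, 0, 0, 0, 0, 0, -0.006, 1, 0, 0, 0, 0, 0, -0.006, 1, 0, -5, -0.3, 0, 0, 0, 1, 0, -5, 0, 0, 0, 0, 1, 0, -5, 0, 0, 0, 0, 1, 0, 0, 0, 0, 0, 0, 1])

```text
time_s: 7.45
eef_pos: [0.579, 0.084, 0.0617]
eef_rot: [-0.563, -0.429, -0.426, 0.563]
wrist_force: [1.2, -0.1, -1.6]
opening: -0.002
```

```bash
python3 -c "
from h import *
tool([.575,.075,.0580])"
```

```text
t 7.45 tcp [0.579  0.084  0.0617] F [ 1.21 -0.13 -1.59] open -0.002
[[ 0.002  1.    -0.004]
 [-0.267 -0.003 -0.964]
 [-0.964  0.003  0.267]]
shift in tool axes [ 0.0059 -0.004   0.0077]
```

Call:
carry_out(motion=[0, 0, 0, 0.003, -0.002, 0.004, 1, 0, 0, 0, 0.003, -0.002, 0.004, 1, 0, 0, 0, 0, 0, 0, 1])

```text
time_s: 7.75
eef_pos: [0.5744, 0.0746, 0.0574]
eef_rot: [-0.562, -0.43, -0.428, 0.562]
wrist_force: [-0.1, 0.5, 0.5]
opening: 0.001
```

```bash
python3 -c "
from h import *
tool([.575,.066,.0580])"
```

```text
t 7.75 tcp [0.5744 0.0746 0.0574] F [-0.09  0.5   0.49] open 0.001
[[ 0.001  1.    -0.002]
 [-0.263 -0.002 -0.965]
 [-0.965  0.002  0.263]]
shift in tool axes [0.0016 0.0006 0.0084]
```

Call:
carry_out(motion=[0, 0, 0, 0.0007, 0, 0.003, 1, 0, 0, 0, 0.0007, 0, 0.003, 1, 0, 0, 0, 0.0004, 0, 0.0019, 1, 0, 0, 0, 0.0004, 0, 0.0019, 1, 0, 0, 0, 0.0004, 0, 0.0019, 1, 0, 0, 0, 0, 0, 0, 1])

```text
time_s: 8.35
eef_pos: [0.5748, 0.0587, 0.0587]
eef_rot: [-0.56, -0.432, -0.427, 0.563]
wrist_force: [0.5, -0.8, 0.7]
opening: 0.002
```

```bash
python3 look.py 5
```

```text
t 8.35 tcp [0.5748 0.0587 0.0587] F [ 0.54 -0.77  0.69] open 0.002
[[ 0.001  1.    -0.007]
 [-0.261 -0.007 -0.965]
 [-0.965  0.003  0.261]]
[-0.4109 15.152  -0.1323]
scene offset mm [ 31.3056 -45.6866] 2313.2313725490194 3025
top offset mm [-1.6418 23.9813] 21.850980392156863 294
```

View pics/both5.png

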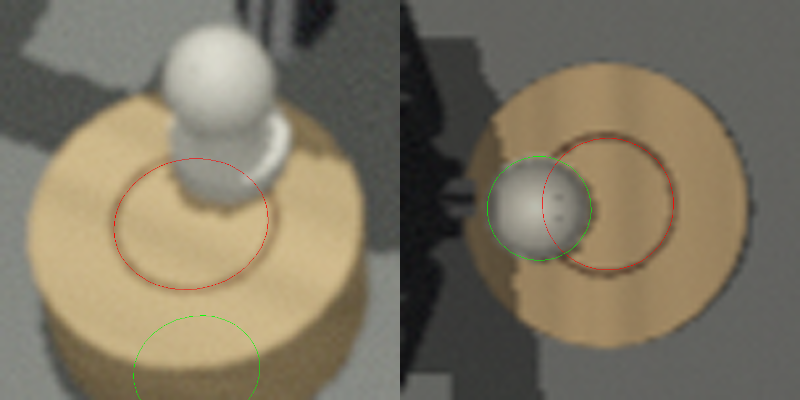

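The top view is clear now. The model is upright and untouched, with the fingertip at crop (475,200) about 4 mm from its rim. I'll go on in small steps.

Call:
carry_out(motion=[0, 0, 0, 0.0008, 0, 0.002, 1, 0, 0, 0, 0.0006, 0, 0.002, 1, 0, 0, 0, 0.0006, 0, 0.002, 1, 0, 0, 0, 0.0006, 0, 0.002, 1, 0, 0, 0, 0, 0, 0, 1])

```text
time_s: 9.05
eef_pos: [0.5746, 0.0506, 0.058]
eef_rot: [-0.561, -0.432, -0.428, 0.562]
wrist_force: [0.7, -0.5, 0.5]
opening: -0.001
```

```bash
sed -i 's/m=d\["pixels"\]; ys/m=d["pixels"]\n        if m.sum()>900: continue\n        ys/' h.py; python3 look.py 6
```

```text
t 9.05 tcp [0.5746 0.0506 0.058 ] F [ 0.67 -0.47  0.53] open -0.001
[[ 0.001  1.    -0.006]
 [-0.261 -0.005 -0.965]
 [-0.965  0.003  0.261]]
[-0.3308 15.1415 -0.1245]
scene offset mm [-1.2531 22.5923] 56.76470588235294 619
top offset mm [-2.0767 22.6936] 37.06666666666666 280
```

View pics/both6.png

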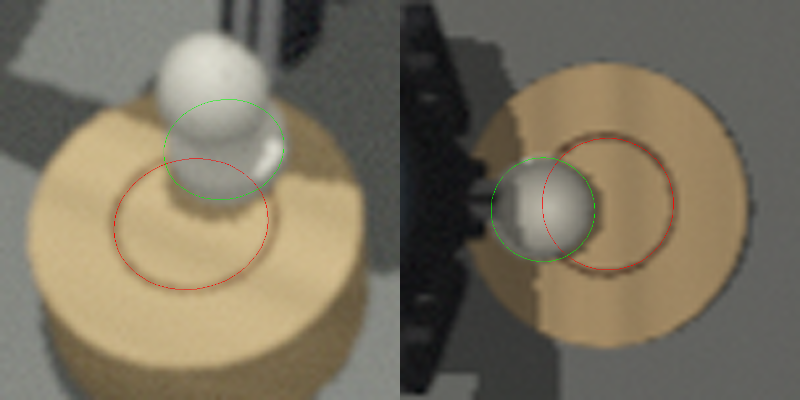

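The model leans about 3 mm at the head again, while the foot is still. I'll back off gently and then find out which part of the finger makes contact.

Call:
carry_out(motion=[0, 0, 0, 0, 0, -0.001, 1, 0, 0, 0, 0, 0, -0.001, 1, 0, 0, 0, 0, 0, -0.001, 1, 0, 0, 0, 0, 0, -0.001, 1, 0, 0, 0, 0, 0, -0.001, 1])

```text
time_s: 9.75
eef_pos: [0.5746, 0.0562, 0.0566]
eef_rot: [-0.561, -0.432, -0.428, 0.562]
wrist_force: [-0.3, -0.8, 0.3]
opening: 0.001
```

```bash
python3 look.py 7; python3 - <<'E'
from h import *
r=tool(); p=np.array(ctrl.get_obs()["eef_pos"]); ks=[]
for c in ("scene","top"):
    im=ctrl.camera(c); im=(255*(im/255.)**.55).astype(np.uint8); h=25 if c=="top" else 33; s=400/(2*h)
    ctr=[.575,.045,.065]; u=np.round(proj(c,ctr)).astype(int)-h
    k=cv2.resize(im[u[1]:u[1]+2*h,u[0]:u[0]+2*h],(400,400),interpolation=cv2.INTER_CUBIC)
    for l,col in ((0,(0,0,255)),(-.0375,(0,255,255))):
        for y in (0,):
            for z in (-.011,0,.011):
                q=(proj(c,p+r@[l,y,z])-u+.5)*s; cv2.circle(k,tuple(int(a) for a in q),2,col,-1)
    ks.append(k)
cv2.imwrite("pics/zoom.png",np.hstack(ks))
E
```

```text
t 9.75 tcp [0.5746 0.0562 0.0566] F [-0.34 -0.81  0.34] open 0.001
[[ 0.002  1.    -0.006]
 [-0.261 -0.005 -0.965]
 [-0.965  0.003  0.261]]
[-0.3062 15.1388 -0.1316]
scene offset mm [-1.0148 23.8737] 53.5921568627451 617
top offset mm [-1.1897 23.5644] 40.89019607843137 274
t 9.95 tcp [0.5746 0.0562 0.0566] F [0.03 0.26 0.79] open -0.002
[[ 0.002  1.    -0.006]
 [-0.261 -0.005 -0.965]
 [-0.965  0.003  0.261]]
```

View pics/zoom.png

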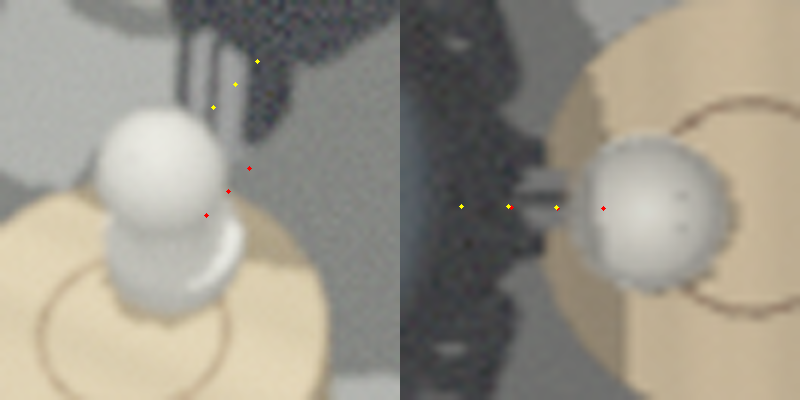

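Where the upper pad shows, its front face lies where the geometry predicts. But the top view shows the finger ending near crop px 567, not the predicted 604, so the lower tip may be narrower or shorter than assumed. I'll move the finger clear of the model and look at the bare tip.

Call:
carry_out(motion=[0, 0, 0, 0, 0, -0.006, 1, 0, 0, 0, 0, 0, -0.01, 1, 0, 0, 0, -0.01, 0.01, -0.01, 1, 0, 0, 0, 0, 0.02, 0, 1, 0, 0, 0, 0, 0.02, 0, 1, 0, 0, 0, 0, 0, 0, 1])

```text
time_s: 10.65
eef_pos: [0.6252, 0.0882, 0.0585]
eef_rot: [-0.561, -0.431, -0.429, 0.562]
wrist_force: [-0.5, 1.1, 0.8]
opening: 0.004
```

```bash
cat > zoom.py <<'E'
from h import *
import sys
r=tool(); p=np.array(ctrl.get_obs()["eef_pos"]); ks=[]
for c in ("scene","top"):
    im=ctrl.camera(c); im=(255*(im/255.)**.5).astype(np.uint8); h=25
    s=400/(2*h); u=np.round(proj(c,p+[0,0,.02])).astype(int)-h
    k=cv2.resize(im[u[1]:u[1]+2*h,u[0]:u[0]+2*h],(400,400),interpolation=cv2.INTER_CUBIC)
    for l,col in ((0,(0,0,255)),(-.0375,(0,255,255))):
        for z in (-.011,0,.011):
            q=(proj(c,p+r@[l,0,z])-u+.5)*s; cv2.circle(k,tuple(int(a) for a in q),2,col,-1)
    ks.append(k)
cv2.imwrite(f"pics/zoom{sys.argv[1]}.png",np.hstack(ks))
E
python3 zoom.py 2
```

```text
t 10.65 tcp [0.6252 0.0882 0.0585] F [-0.49  1.09  0.79] open 0.004
[[ 0.001  1.    -0.005]
 [-0.26  -0.004 -0.965]
 [-0.965  0.002  0.26 ]]
```

View pics/zoom2.png

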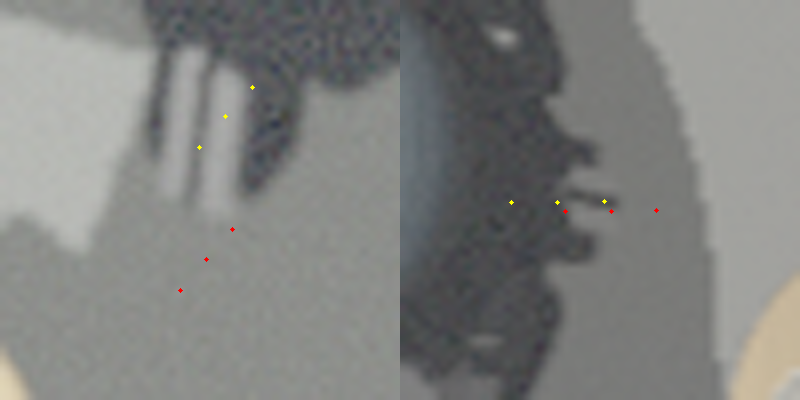

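The visible finger (light stripes) ends near scene crop (195,205), about 20 mm above where the TCP projects (206,260). So the tips sit higher than I assumed and were level with the head. I'll measure the tip height with before/after brightness profiles along the finger's front face.

```bash
python3 - <<'E'
from h import *
r=tool(); p=np.array(ctrl.get_obs()["eef_pos"])
np.savez("A.npz",p=p,r=r,scene=ctrl.camera("scene"),top=ctrl.camera("top"))
E
```

```text
t 10.75 tcp [0.6225 0.0881 0.0576] F [-0.72  0.19 -0.63] open 0.0
[[-0.003  1.    -0.004]
 [-0.261 -0.004 -0.965]
 [-0.965 -0.002  0.261]]
```

Call:
carry_out(motion=[0, 0, 0, -0.02, 0, 0, 1, 0, 0, 0, -0.02, 0, 0, 1, 0, 0, 0, -0.02, 0, 0, 1, 0, 0, 0, 0, 0, 0, 1])

```text
time_s: 11.25
eef_pos: [0.6171, 0.1038, 0.1152]
eef_rot: [-0.558, -0.428, -0.431, 0.565]
wrist_force: [0.6, -0.3, 0.8]
opening: 0.003
```

```bash
python3 - <<'E'
from h import *
a=np.load("A.npz"); p,r=a["p"],a["r"]
for c in ("scene","top"):
    B=cv2.GaussianBlur(ctrl.camera(c),(0,0),.6).astype(float).mean(2);A=cv2.GaussianBlur(a[c],(0,0),.6).astype(float).mean(2)
    for z in (.011,0.,-.011):
      for y in (-.004,.004):
        o=[]
        for l in np.arange(-.045,.012,.004):
            u=proj(c,p+r@[l,y,z]).astype(np.float32); s=lambda I:cv2.getRectSubPix(I.astype(np.float32),(1,1),tuple(map(float,u)))[0,0]
            o.append(f"{l*1e3:.0f}:{s(A):.0f}/{s(B):.0f}")
        print(c,z,y,*o)
    d=np.abs(A-B); u=proj(c,p).astype(int)
    print(d[u[1]-14:u[1]+5,u[0]-10:u[0]+11].astype(int), u)
E
```

```text
scene 0.011 -0.004 -45:101/78 -41:100/78 -37:102/78 -33:101/79 -29:102/77 -25:100/78 -21:84/79 -17:79/80 -13:77/78 -9:78/80 -5:80/79 -1:78/77 3:78/79 7:79/78 11:79/79
scene 0.011 0.004 -45:105/78 -41:106/78 -37:105/78 -33:107/78 -29:106/78 -25:102/78 -21:87/79 -17:79/78 -13:79/79 -9:78/77 -5:79/78 -1:79/78 3:78/78 7:79/78 11:78/79
scene 0.0 -0.004 -45:76/79 -41:75/80 -37:76/78 -33:78/80 -29:77/78 -25:73/79 -21:78/79 -17:78/78 -13:77/77 -9:78/79 -5:79/79 -1:79/77 3:78/78 7:78/78 11:79/78
scene 0.0 0.004 -45:62/79 -41:62/79 -37:63/78 -33:65/80 -29:64/78 -25:63/79 -21:68/76 -17:87/79 -13:86/78 -9:80/79 -5:80/79 -1:78/81 3:79/79 7:78/79 11:78/78
scene -0.011 -0.004 -45:34/78 -41:47/79 -37:90/78 -33:104/77 -29:103/79 -25:104/78 -21:105/78 -17:102/79 -13:103/78 -9:104/78 -5:103/78 -1:90/79 3:79/79 7:79/79 11:77/78
scene -0.011 0.004 -45:34/78 -41:32/77 -37:33/78 -33:32/79 -29:32/79 -25:31/77 -21:29/78 -17:31/79 -13:42/78 -9:69/78 -5:77/80 -1:79/79 3:77/79 7:79/77 11:78/76
[[ 8 15 14  5 27 20  5 24 23  0 10 10 27 30 16 10 37 44 45 47 44]
 [ 8 12  6  9 24 15 11 24 19  6 13 11 27 26 13 13 35 
[... 2660 characters left out ...]
2  0  0  1  5 21 38 44 43 44]
 [37 39 37 37 35 31 19  7  2  1  0  2  1  1  1  3 11 30 42 44 44]
 [38 39 39 36 30 22 11  3  0  2  3  3  2  0  1  1  6 24 42 44 44]
 [42 39 37 35 33 28 22 17 13  7  3  1  0  0  0  1  5 24 41 45 44]
 [39 37 36 36 37 31 28 29 27 24 22 19  9  1  0  0  5 23 41 46 45]
 [24 31 35 38 37 25 13  9 12 17 24 24 12  3  0  0  5 22 38 44 45]
 [12 25 33 37 35 28 13  2  0  1  3  4  2  1  1  0  3 10 29 42 44]
 [27 31 37 38 36 32 21  7  0  3  4  4  2  0  1  1  3  6 24 41 44]
 [37 37 36 36 35 35 27 21 14  6  2  2  2  1  1  2  1  6 24 42 44]
 [40 38 38 38 36 36 34 33 30 20  8  1  1  0  1  1  1  4 23 41 43]
 [39 38 37 37 35 36 38 36 35 25 10  1  0  1  1  1  0  4 21 38 43]] [296 257]
```

```bash
python3 - <<'E'
from h import *
p=np.array([.6252,.0882,.0585]); a=np.load("A.npz"); r=a["r"]
L=[]
for c,k in (("scene",(195,207)),("top",(217,205))):
    u=np.round(proj(c,p+[0,0,.02])).astype(int)-25+np.array(k)/8-.5
    L.append((onplane(c,u,.0),onplane(c,u,.2)))
(a0,a1),(b0,b1)=L; d,e=a1-a0,b1-b0
t=np.linalg.lstsq(np.c_[d,-e],b0-a0,rcond=None)[0]
P,Q=a0+t[0]*d,b0+t[1]*e; print(P,Q,(P+Q)/2-p, r.T@((P+Q)/2-p))
E
```

```text
[0.62482978 0.08526015 0.08011607] [0.62535772 0.08566139 0.0801688 ] [-0.00010625 -0.00273923  0.02164243] [-0.02017957 -0.00012827  0.00828723]
```

Both cameras agree to 0.7 mm: the real fingertips end about 21 mm above the reported TCP. That is why every contact so far was on the head. I'll go down to a reported TCP z of about 0.040, which puts the tip on the rim at z ≈ 0.06.

```bash
python3 -c "
from h import *
r=tool([.575,.088,.060]); T=np.c_[[0,0,-1.],[1.,0,0],[0,-1.,0]];print(R.from_matrix(r.T@T).as_rotvec(degrees=True))"
```

```text
t 11.35 tcp [0.6153 0.103  0.1121] F [ 0.7   0.1  -0.71] open 0.003
[[-0.014  1.    -0.002]
 [-0.262 -0.006 -0.965]
 [-0.965 -0.013  0.262]]
shift in tool axes [ 0.0548 -0.0396  0.001 ]
[-0.22192147 15.18058143  0.7931127 ]
```

Call:
carry_out(motion=[0, 0, 0.8, 0, -0.02, 0, 1, 0, 0, 0, 0, -0.02, 0, 1, 0, 0, 0, 0.018, 0, 0, 1, 0, 0, 0, 0.018, 0, 0, 1, 0, 0, 0, 0.017, 0, -0.002, 1, 0, 0, 0, 0.01, 0, -0.003, 1, 0, 0, 0, 0.006, 0, -0.002, 1, 0, 0, 0, 0, 0, 0, 1])

```text
time_s: 12.15
eef_pos: [0.5645, 0.0888, 0.0311]
eef_rot: [-0.558, -0.426, -0.432, 0.566]
wrist_force: [0.3, 0.7, -0.6]
opening: -0.002
```

```bash
python3 -c "
from h import *
r=tool([.574,.062,.0405]); T=np.c_[[0,0,-1.],[1.,0,0],[0,-1.,0]];print(R.from_matrix(r.T@T).as_rotvec(degrees=True))"
```

```text
t 12.15 tcp [0.5645 0.0888 0.0311] F [ 0.3   0.66 -0.58] open -0.002
[[-0.015  1.    -0.   ]
 [-0.263 -0.004 -0.965]
 [-0.965 -0.015  0.263]]
shift in tool axes [-0.0021  0.0095  0.0283]
[-0.1304901  15.26366527  0.8623893 ]
```

Call:
carry_out(motion=[0, 0, 0.8, -0.008, 0.008, 0, 1, 0, 0, 0, 0, 0, 0, 1, 0, 0, 0, 0, 0, 0, 1])

```text
time_s: 12.45
eef_pos: [0.5745, 0.0914, 0.0406]
eef_rot: [0.562, 0.43, 0.429, -0.561]
wrist_force: [-0.1, 0.1, -0.3]
opening: -0.003
```

```bash
python3 -c "
from h import *
r=tool([.574,.062,.0405]); T=np.c_[[0,0,-1.],[1.,0,0],[0,-1.,0]];print(R.from_matrix(r.T@T).as_rotvec(degrees=True))"
```

```text
t 12.45 tcp [0.5745 0.0914 0.0406] F [-0.06  0.11 -0.32] open -0.003
[[ 0.002  1.    -0.   ]
 [-0.263  0.    -0.965]
 [-0.965  0.002  0.263]]
shift in tool axes [ 0.0079 -0.0005  0.0283]
[-6.48292794e-03  1.52574784e+01 -1.26089119e-01]
```

Call:
carry_out(motion=[0, 0, 0, 0.0013, 0, 0.0048, 1, 0, 0, 0, 0.0013, 0, 0.0048, 1, 0, 0, 0, 0.0013, 0, 0.0048, 1, 0, 0, 0, 0.0013, 0, 0.0048, 1, 0, 0, 0, 0.0008, 0, 0.003, 1, 0, 0, 0, 0.0005, 0, 0.002, 1, 0, 0, 0, 0, 0, 0, 1])

```text
time_s: 13.15
eef_pos: [0.5757, 0.0637, 0.0425]
eef_rot: [0.563, 0.431, 0.428, -0.561]
wrist_force: [-0.4, 0.4, 0.2]
opening: -0.002
```

```bash
python3 look.py 8
```

```text
t 13.15 tcp [0.5757 0.0637 0.0425] F [-0.35  0.41  0.17] open -0.002
[[ 0.005  1.    -0.002]
 [-0.263 -0.    -0.965]
 [-0.965  0.005  0.263]]
[-0.061  15.2556 -0.2962]
scene offset mm [-0.9765 24.3045] 41.33725490196079 628
top offset mm [-1.1754 23.5472] 21.031372549019608 297
```

Call:
carry_out(motion=[0, 0, -0.3, 0.0025, 0, 0, 1, 0, 0, 0, 0.0008, 0, 0.0019, 1, 0, 0, 0, 0.0006, 0, 0.0019, 1, 0, 0, 0, 0.0006, 0, 0.0019, 1, 0, 0, 0, 0.0006, 0, 0.0019, 1, 0, 0, 0, 0.0006, 0, 0.0019, 1, 0, 0, 0, 0.0006, 0, 0.0019, 1, 0, 0, 0, 0, 0, 0, 1])

```text
time_s: 14.15
eef_pos: [0.5758, 0.0512, 0.0392]
eef_rot: [-0.562, -0.429, -0.429, 0.562]
wrist_force: [0.3, 0.0, -0.5]
opening: -0.0
```

```bash
python3 look.py 9
```

```text
t 14.15 tcp [0.5758 0.0512 0.0392] F [ 0.32  0.05 -0.52] open -0.0
[[-0.     1.    -0.   ]
 [-0.263 -0.    -0.965]
 [-0.965 -0.     0.263]]
[-0.0185 15.2288  0.0045]
scene offset mm [-0.6172 17.7283] 44.396078431372544 625
top offset mm [-1.6085 18.1553] 39.15686274509804 276
```

View pics/both9.png

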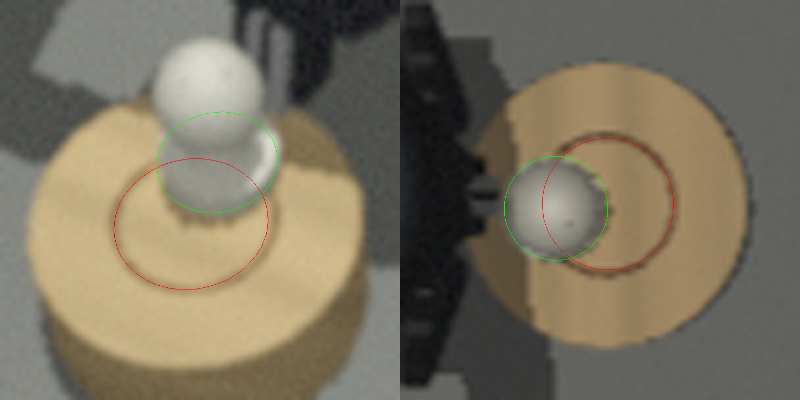

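The foot now slides upright with the push, leaving about 18 mm to go. I'll continue.

Call:
carry_out(motion=[0, 0, 0, 0.0005, 0, 0.0019, 1, 0, 0, 0, 0.0005, 0, 0.0019, 1, 0, 0, 0, 0.0005, 0, 0.0019, 1, 0, 0, 0, 0.0005, 0, 0.0019, 1, 0, 0, 0, 0.0005, 0, 0.0019, 1, 0, 0, 0, 0, 0, 0, 1])

```text
time_s: 14.95
eef_pos: [0.5757, 0.0409, 0.0391]
eef_rot: [-0.562, -0.429, -0.429, 0.562]
wrist_force: [1.3, 1.3, -0.3]
opening: 0.003
```

```bash
python3 look.py 10
```

```text
t 14.95 tcp [0.5757 0.0409 0.0391] F [ 1.28  1.27 -0.27] open 0.003
[[-0.     1.     0.   ]
 [-0.263  0.    -0.965]
 [-0.965 -0.     0.263]]
[ 0.0125 15.2235  0.0145]
scene offset mm [-1.0107  7.6273] 26.56470588235294 664
top offset mm [-3.038   8.2248] 26.827450980392157 292
```

Call:
carry_out(motion=[0, 0, 0, 0.0005, 0, 0.0019, 1, 0, 0, 0, 0.0005, 0, 0.0019, 1, 0, 0, 0, 0.0005, 0, 0.0019, 1, 0, 0, 0, 0.0003, 0, 0.001, 1, 0, 0, 0, 0, 0, 0, 1])

```text
time_s: 15.65
eef_pos: [0.5757, 0.034, 0.0391]
eef_rot: [0.562, 0.429, 0.43, -0.562]
wrist_force: [0.8, 0.1, -0.6]
opening: -0.001
```

```bash
python3 look.py 11
```

```text
t 15.65 tcp [0.5757 0.034  0.0391] F [ 0.76  0.12 -0.57] open -0.001
[[ 0.     1.     0.001]
 [-0.262  0.001 -0.965]
 [-0.965 -0.     0.262]]
[ 0.0496 15.2137  0.0047]
scene not seen
top offset mm [-1.212   1.3242] 24.462745098039214 294
```

The offset is now about (−1.2, +1.3) mm against 5 mm of room. I'll retract straight back, then up.

Call:
carry_out(motion=[0, 0, 0, -0.0005, 0, -0.002, 1, 0, 0, 0, -0.001, 0, -0.004, 1, 0, 0, 0, -0.003, 0, -0.012, 1, 0, 0, 0, -0.006, 0, -0.02, 1, 0, 0, 0, -0.007, 0, -0.025, 1, 0, 0, 0, -0.03, 0, -0.02, 1, 0, 0, 0, -0.04, 0, -0.01, 1, 0, 0, 0, -0.04, 0, 0, 1, 0, 0, 0, 0, 0, 0, 1])

```text
time_s: 16.75
eef_pos: [0.5735, 0.1679, 0.1392]
eef_rot: [-0.561, -0.428, -0.431, 0.562]
wrist_force: [0.7, 1.2, 0.9]
opening: 0.004
```

```bash
python3 look.py 12
```

```text
t 16.75 tcp [0.5735 0.1679 0.1392] F [0.67 1.2  0.9 ] open 0.004
[[-0.004  1.     0.003]
 [-0.262  0.002 -0.965]
 [-0.965 -0.004  0.262]]
[ 0.1318 15.1656  0.2247]
scene offset mm [-1.4475  1.3042] 33.95294117647059 650
top offset mm [-1.1066  1.6392] 38.07843137254902 278
```

View pics/both12.png

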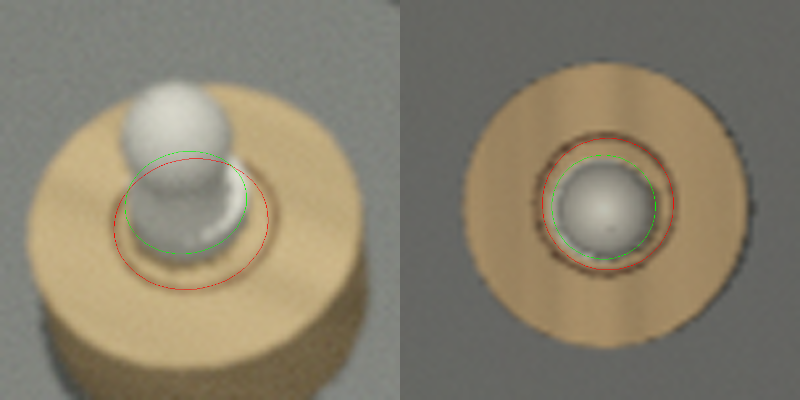

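The model stands upright inside the circle: the top view shows its rim within the ring all round. One quick check that the bystanders haven't moved, then I'll hand in.

```bash
python3 - <<'E'
from h import *
ctrl.camera("scene")
for t in ("tub","spool","cone"): print(t,[toW("scene",d["point"]).round(3) for d in ctrl.landmark_of("scene",t)[:1]])
print(ctrl.get_obs()["time_s"]); print(ctrl.hand_in())
E
```

```text
tub [array([0.488, 0.159, 0.007])]
spool [array([ 0.697, -0.158,  0.003])]
cone [array([0.722, 0.125, 0.008])]
17.15
the job is handed in; nothing more can be done
None
```

The maquette now stands upright inside the scribed circle, and I handed the job in at about 17 s with the fingers well clear. I pushed it about 23 mm along −y in small steps, with the shut fingertips against its foot rim.

**Final checks:**
- **Position:** the foot is off the middle by (−1.4, 1.3) mm in the scene camera and (−1.1, 1.6) mm in the top camera. It has about 5 mm of room, and the picture shows the rim inside the ring all round.
- **Other things on the board:** the tub, spool and cone measure within about 4 mm of their first positions, which is the network's accuracy.
- **Forces:** the wrist readings I saw stayed within about 2 N.

**What went wrong:** my first two approaches touched the head and made the model lean briefly, by about 9° and then 4°. Each time I backed off gently and it settled upright at its starting place. The cause was that the shut fingertips end about 21 mm above the reported TCP, which I measured with both cameras and then corrected for.

**Disagreements and misses:** the cameras differed by up to 2 mm in x during the pushing. The scene network failed on the model twice along the way: once it reported the plinth instead, and once it missed it.

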